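Lock a gas filter cartridge with an over-center clamp and its extension bar

ROBOT

A 6-joint arm with a two-finger parallel gripper is mounted at the origin on the work surface. World frame = base frame: x ahead of the robot, y to its left, z up, the work surface at z = 0. Lengths are in m, angles in degrees, forces in N, time in s.
With the tool pointing down it reaches from about 0.3 to 0.875 m from the base axis. Payload 4.2 kg.
Tool frame: the origin (TCP) lies at the very end of the fingers, on their centre line; the grasp point (between the pads) lies 19 mm behind it; z points along the fingers, y is the direction in which the jaws open and shut (so a half turn about z gives the same grasp; the last joint's range is limited). The gripper opens to 85 mm and grips with 20 to 120 N. Pads are 22 mm wide; open, the fingers measure 114 mm over their backs; the gripper's body (76 mm by 85 mm) begins 54 mm behind the grasp point. The pads swing forward as they close: fully open they stand 13 mm farther back than shut.
Start: joints at [66.234, 18.312, 89.639, -0, 72.044, -1.146], TCP at [0.221, 0.531, 0.231] pointing down, gripper open.
Joint ranges: [-177.97, 177.97], [-48.28, 115.42], [12.27, 149.76], [-77.06, 257.06], [2.81, 150.46], [-146.56, 146.56]. Speed limits (degrees/s): [147.25, 147.25, 180, 180, 180, 180].

INTERFACE

Orientations are given as [roll, pitch, yaw] about the fixed x, y, z axes, in that order (R = Rz(yaw) Ry(pitch) Rx(roll)).
In Python, from workcell import r, effector, monitor, imaging, sign_off, models gives the robot as it stands. The module is installed in compiled form; this text tells all that it offers. Calls block until the motion is done:
- r.move_pose(position, orientation): joint-space move of the TCP to a pose.
- r.line_to(position, attitude=None, max_speed=0.15): straight line of the TCP; attitude=None keeps the orientation; max_speed is the mean speed in m/s.
- r.move_j(angles): joint-space move.
- effector.gripper_to(opening): finger opening in m; the grip force is fixed at half the most; returns when the fingers have stopped.
- r.sleep(seconds).
- r.ik(position, orientation): joint angles nearest the present ones, or None.
- monitor.sense(): the state.
- imaging.get_image(name): name is "scene" or "top" or "wrist"; returns a dict with "color" (384x512x3 uint8, red, green, blue), "range_z" (384x512 float32, m along the optical axis (not along the pixel's ray), 0 where there is no reading), "fx", "fy", "cx", "cy" (pixels), "world_to_cam" (4x4, takes a point from world to camera coordinates). Camera axes: x right, y down, z forward; pixel columns grow to the right and rows downward; lengths in m; the calibration is good to about 2 mm. A picture is of the moment at which its call begins.
A pose or a line that the arm cannot do raises r.IKError and nothing moves.
- sign_off(): hands the job in, once; it reports no verdict.
Trained networks look in the newest picture that a camera, given by its name, has taken for a name from the list of things; names that differ only in an ending like _2 or _b are one class to them, and where a whole thing is asked for, a point or a joint stands for the part that bears it (a point fixed in the world has none). Each returns a list of dicts, best first, with "conf" (0 to 1); they miss things now and then, are a little off and sometimes report something else, mostly with a low value. They report only what shows in the picture. A call takes as long as a camera call. They do not tell look-alikes from the thing itself.
- models.spot_in(camera, query): "xy" ([column, row] as shares, 0 to 1, of the picture: columns of its width, rows of its height, amid what is visible of it).
- models.masks_of(camera, query): "mask" (384x512 bool, what is visible of it) and "xy" ([column, row] as shares, 0 to 1, of the picture: columns of its width, rows of its height, amid what is visible of it).
- models.mark_of(camera, query): "xy" ([column, row] as shares, 0 to 1, of the picture: columns of its width, rows of its height: a listed point, or the origin of a listed thing).
The state is a dict: "time": time; "joint_positions": joint angles; "joint_velocities": joint speeds; "joint_torque": joint torques, N m; "eef_pos": TCP position; "ee_rot": TCP orientation; "contact_force": force on the tool from outside, world axes, zero at the start; "moment": the same for the moment, N m; "gripper_width": finger opening in m.
Only numpy, scipy, OpenCV 4.12 (cv2) and the standard library are available. Lean on these libraries where they do the work, as an engineer would, in place of code of your own. Each camera call takes 0.05 s, during which the arm holds its last target. There are 200 camera calls.

TASK

Lock the filter cartridge against its gas port: take the yellow extension bar from its rest, push it fully home onto the short red clamp lever, and use it to swing the lever past its dead point until it snaps onto its stop. Handle it by feel, without forcing or ramming the bar or leaning hard on the stop (keep under about 25 N), and never push the clamp itself with the gripper. Then draw the bar off, leaving the lever locked, and lay it back on its rest the way it lay, without disturbing the glassware and other things standing around.

Things in the scene. Friction and masses are not known exactly. Their poses are not given: they have to be found in the camera images.
- station: fixed filter station, blue base 300 x 85 x 8 mm: pivot post with the red clamp lever at one end, guide block, white filter cartridge in a cradle, gas port at the far end. Origin on the table under the lever's vertical pivot axis; x from the pivot along the plunger to the port, z up. Base from x -30 to +270 mm. Only the lever reaches beyond x -30 mm; nothing is above 120 mm
- lever (a joint): lever angle, rad, counter-clockwise from above: 0 open, 0.845 closed stop. The lever points from the pivot at station yaw + 2.722 + joint. Spring moment against closing: about 1.1 N m near 0.35, none at the dead point 0.80, then 0.2 N m onto the stop; friction 0.03 N m. Let go before the dead point it springs open. Closed, some 3 N back on its tip would unlock it
- lever_tip (a point): rounded end of the lever's steel stub, on its axis, 80 mm from the pivot, 60 mm above the table; its x axis points outward along the lever. The stub is a round rod 10 mm thick from 30 to 80 mm out; nearer the pivot the lever is a red blade 14 mm wide
- bar: loose bar, about 0.18 kg: yellow solid grip 20 wide, 26 high, x -55 to +60 mm, then aluminium square sleeve 26 outside, 20 inside, open at x +105, floor at +60 mm (45 deep). Origin on the axis at the place to grip; x to the mouth, z up. On the stub it has 5 mm play each side. Fully home the stub's end touches the sleeve's floor, the origin is 140 mm from the pivot and x points at the pivot
- bar_mouth (a point): centre of the bar's open mouth, 105 mm along the bar's x axis from its origin
- rest: fixed bar rest: grey base 190 x 70 x 6 mm, two black saddles 14 mm long at x -75 and +60 mm, floors 33 mm above the table, side lips 34 mm apart, up to 43 mm. Origin on the table under its centre, x along it. The bar lies in both saddles, its origin at x -30, y 0, z 46 mm, mouth toward +x of the rest
- beaker: glass beaker, 68 mm wide, 90 mm high, origin under its centre; leave it alone
- wash_bottle: white plastic bottle with a red cap, 68 mm wide, 160 mm high, origin under its centre; leave it alone
- spare_cartridge: spare white filter cartridge standing on end, 52 mm wide, 100 mm high, origin under its centre; leave it alone
Things that resemble listed ones, but are neither listed nor needed, are in the scene too. There is more than one size of the bar; the job needs the middle-sized. Several things have the shape of the rest; the one meant has the colours described above.

How it is judged:
By the outcome, as a careful person would: the job done as asked, in the order asked, and still so for the second after the job is handed in, with the robot touching nothing.
It also fails if it takes over 64 s, if anything falls off the work surface, if the arm or the gripper's body presses on something with over 40 N, if the wrist force passes 120 N, or if a joint passes its speed limit or range.

## Working session

There is one attempt and no reset: what is moved stays moved. The work goes in short steps, each a Python script; the robot and the scene stay as the last script left them, time stands still between calls to the robot, and variables do not carry over. Pictures are saved under pics/ and viewed, about 8 in all and at most 12, crops included, and the job is handed in when it is done.

```bash
mkdir -p pics; cat > h.py <<'E'
import numpy as np, cv2
from workcell import r, effector, monitor, imaging, sign_off, models
def save(n,im,crop=None,scale=1):
    c=im["color"][:,:,::-1]
    if crop: c=c[crop[1]:crop[3],crop[0]:crop[2]]
    cv2.imwrite("pics/"+n,cv2.resize(c,None,fx=scale,fy=scale,interpolation=cv2.INTER_CUBIC))
def pts(im,u,v,z=None):
    u=np.asarray(u,float);v=np.asarray(v,float)
    if z is None: z=im["range_z"][v.astype(int),u.astype(int)]
    P=np.stack([(u-im["cx"])/im["fx"]*z,(v-im["cy"])/im["fy"]*z,z,np.ones_like(z)],-1)
    return (P@np.linalg.inv(im["world_to_cam"]).T)[...,:3]
def at_z(im,u,v,h):
    "world point on the pixel's ray at world height h"
    a=pts(im,u,v,np.array(1.0)); c=np.linalg.inv(im["world_to_cam"])[:3,3]
    return c+(a-c)*(h-c[2])/(a[2]-c[2])
E
python3 - <<'E'
from h import *
s=monitor.sense();print(s["time"],s["eef_pos"],s["ee_rot"],s["contact_force"])
a=imaging.get_image("top");b=imaging.get_image("scene")
cv2.imwrite("pics/a.png",cv2.resize(np.vstack([a["color"],b["color"]])[:,:,::-1],(400*1,600)))
save("top.png",a,None,1.5);save("scene.png",b,None,1.5)
for n,im in(("top",a),("scene",b)):
  for q in("station","lever","lever_tip","bar","bar_mouth","rest","beaker","wash_bottle","spare_cartridge"):
    for d in models.mark_of(n,q)[:5]:
      u,v=d["xy"][0]*512,d["xy"][1]*384
      print(n,q,round(d["conf"],2),round(u),round(v),pts(im,min(u,511),min(v,383)).round(3))
E
```

```text
0.0 [0.22096329 0.53032898 0.23048074] [-1.79897702e+02 -1.69768995e-03  1.57379272e+02] [ 0.04115564 -0.51517989 -0.60198669]
top station 0.91 273 117 [ 0.682 -0.05   0.063]Traceback (most recent call last):
  File "<stdin>", line 8, in <module>
ValueError: it knows: bar, bar_mouth, beaker, lever_tip, rest, spare_cartridge, station, wash_bottle
```

View pics/top.png

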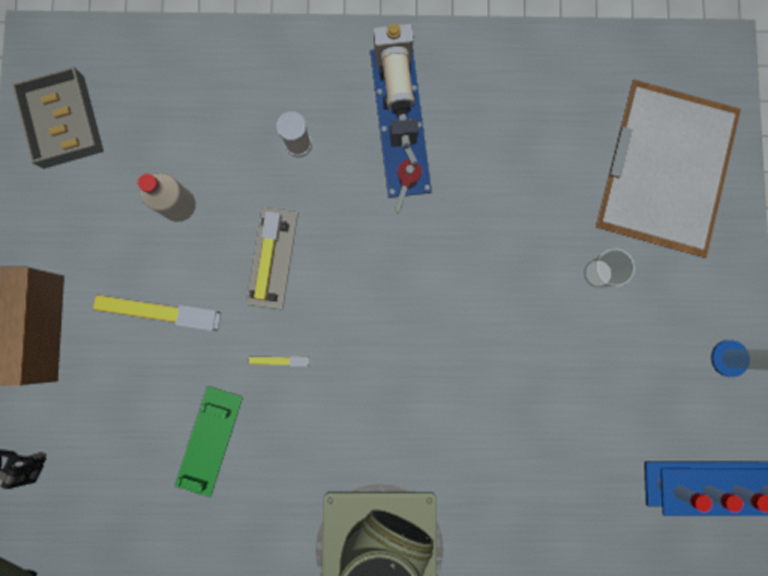

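View pics/scene.png

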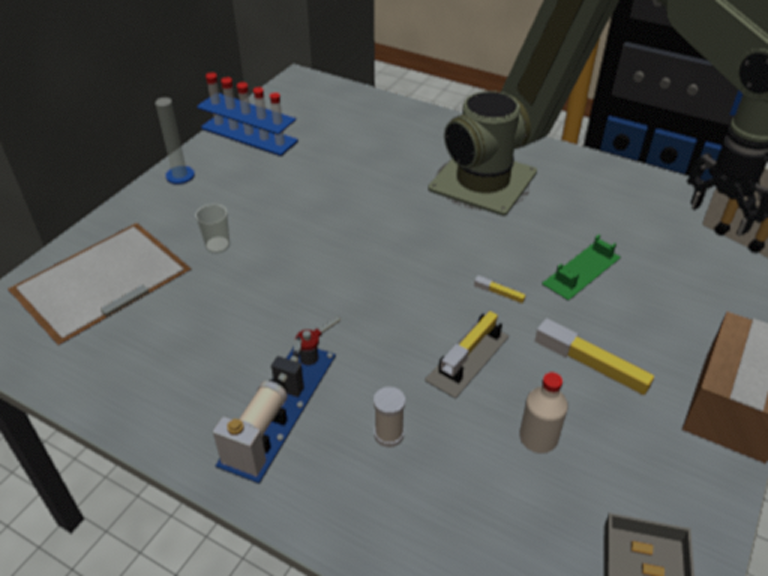

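The top view (in 512-px units) shows these bars: a large one at (104,208), a middle one on the grey rest at (176,170), and a small one at (186,241). The two rest shapes are grey (181,172) and green (139,294). I choose the middle bar on the grey rest. The lever pivot is near (273,116) and its stub tip near (265,141).

```bash
python3 - <<'E'
from h import *
np.set_printoptions(suppress=True)
a=imaging.get_image("top");np.savez("top.npz",**a)
for q in("station","lever_tip","bar","bar_mouth","rest"):
    for d in models.mark_of("top",q)[:4]:
      u,v=d["xy"][0]*512,d["xy"][1]*384
      print(q,round(d["conf"],2),round(u,1),round(v,1),pts(a,u,v).round(3))
b=imaging.get_image("scene")
for d in models.mark_of("scene","lever_tip")[:2]+models.mark_of("scene","station")[:2]:
      u,v=d["xy"][0]*512,d["xy"][1]*384
      print("scene",round(d["conf"],2),round(u,1),round(v,1),at_z(b,u,v,.06).round(3),at_z(b,u,v,0).round(3))
def rect(m,lab):
    v,u=np.nonzero(m);P=pts(a,u,v);ok=a["range_z"][v,u]>0;P=P[ok]
    print(lab,len(P),P.mean(0).round(3),"z",np.percentile(P[:,2],[5,50,95]).round(3),cv2.minAreaRect(P[:,:2].astype(np.float32)*1000))
for q in("bar","rest","station"):
    for d in models.masks_of("top",q)[:4]: rect(d["mask"],(q,round(d["conf"],2),np.round(d["xy"],2)))
c=a["color"].astype(int)
rect((c[...,2]>c[...,0]+50)&(np.arange(384)[:,None]<150)&(abs(np.arange(512)-270)<40),"bluebase")
E
```

```text
station 0.9 273.8 119.6 [ 0.673 -0.053  0.066]
lever_tip 0.67 263.2 143.5 [ 0.621 -0.025 -0.001]
bar 0.93 175.9 179.1 [0.507 0.212 0.061]
bar 0.74 91.0 203.4 [0.442 0.448 0.035]
bar 0.49 181.8 237.3 [0.35  0.203 0.002]
bar_mouth 0.97 180.3 139.8 [0.628 0.213 0.009]
bar_mouth 0.68 206.3 242.5 [0.336 0.134 0.002]
bar_mouth 0.17 196.5 97.1 [0.737 0.161 0.058]
rest 0.88 139.2 294.6 [0.192 0.316 0.005]
rest 0.72 180.8 171.2 [0.53  0.2   0.055]
scene 0.57 225.4 213.6 [ 0.618 -0.027  0.06 ] [ 0.572 -0.059  0.   ]
scene 0.73 204.7 238.2 [ 0.723 -0.027  0.06 ] [ 0.683 -0.06   0.   ]
('bar', 0.94, array([0.21, 0.54])) 961 [0.431 0.405 0.035] z [0.007 0.037 0.04 ] ((433.9573669433594, 424.4380798339844), (242.07579040527344, 37.12820816040039), 81.57369995117188)
('bar', 0.74, array([0.34, 0.44])) 573 [0.538 0.209 0.056] z [0.038 0.059 0.063] ((540.048828125, 217.6006622314453), (40.83749008178711, 170.88221740722656), 81.9036865234375)
('bar', 0.65, array([0.36, 0.45])) 1094 [0.528 0.205 0.011] z [0.003 0.007 0.043] ((536.4647827148438, 210.70875549316406), (73.83180236816406, 191.629913330078
[... 224 characters left out ...]
rray([0.27, 0.77])) 1661 [0.196 0.316 0.011] z [0.003 0.007 0.035] ((195.62799072265625, 317.0413818359375), (68.35142517089844, 188.73202514648438), 73.10595703125)
('rest', 0.71, array([0.36, 0.45])) 1109 [0.533 0.203 0.01 ] z [0.003 0.007 0.041] ((538.9671020507812, 209.70298767089844), (74.86373138427734, 193.05052185058594), 82.51566314697266)
('station', 0.56, array([0.52, 0.19])) 3221 [ 0.809 -0.031  0.049] z [0.006 0.064 0.102] ((823.6641845703125, -33.08464050292969), (369.8999938964844, 86.84564208984375), 7.270599365234375)
bluebase 1062 [ 0.773 -0.035  0.009] z [0.005 0.009 0.012] ((807.3255615234375, -34.64324951171875), (294.0318298339844, 82.86981964111328), 7.176872730255127)
```

```bash
python3 - <<'E'
from h import *
np.set_printoptions(suppress=True,precision=4)
out=[]
for n,p,yaw in(("lever",(.60,-.03,.24),-17),("bar",(.49,.215,.2),-7.7)):
    if n=="bar": effector.gripper_to(.05)
    r.move_pose(p,[180,0,yaw]); r.sleep(.3)
    w=imaging.get_image("wrist"); np.savez(n+".npz",**w); out.append(w["color"])
    s=monitor.sense();print(n,s["time"],s["eef_pos"],s["joint_positions"],s["contact_force"],s["gripper_width"])
    print(np.linalg.inv(w["world_to_cam"]).round(3).tolist())
    for q in("station","lever_tip") if n=="lever" else("bar","bar_mouth","rest"):
      for d in models.mark_of("wrist",q)[:2]:
        u,v=d["xy"][0]*512,d["xy"][1]*384
        print(q,round(d["conf"],2),round(u,1),round(v,1),pts(w,u,v),at_z(w,u,v,.06),at_z(w,u,v,.046),at_z(w,u,v,0))
cv2.imwrite("pics/w1.png",cv2.resize(np.hstack(out)[:,:,::-1],(800,300),interpolation=cv2.INTER_AREA))
E
```

```text
lever 3.5083 [ 0.6    -0.0297  0.24  ] [ -3.9317  20.3622  85.2982   0.0004  74.341  103.0386] [-0.2569  0.0371  0.5495] 0.0854103807573612
[[-0.293, -0.922, -0.252, 0.664], [-0.956, 0.283, 0.078, -0.05], [-0.0, 0.263, -0.965, 0.383], [0.0, 0.0, 0.0, 1.0]]
station 0.96 249.4 84.5 [ 0.6848 -0.048   0.0778] [ 0.686  -0.0478  0.06  ] [ 0.6869 -0.0478  0.046 ] [ 0.69   -0.0475  0.    ]
lever_tip 0.93 253.3 162.3 [ 0.602  -0.0248 -0.0008] [ 0.6119 -0.0288  0.06  ] [ 0.6096 -0.0279  0.046 ] [ 0.6021 -0.0249  0.    ]
bar 5.4583 [0.4904 0.2144 0.2   ] [ 22.3859  16.0302  97.6801  -0.0036  66.2808 120.1551] [ 0.0306  0.6765 -0.08  ] 0.04970685925632002
[[-0.137, -0.956, -0.26, 0.557], [-0.991, 0.132, 0.037, 0.204], [-0.001, 0.263, -0.965, 0.343], [0.0, 0.0, 0.0, 1.0]]
bar 0.92 255.3 160.3 [0.5104 0.2133 0.0598] [0.5105 0.2133 0.06  ] [0.5082 0.2137 0.046 ] [0.5006 0.2152 0.    ]
bar 0.77 278.5 290.0 [0.3477 0.209  0.0168] [0.3754 0.2084 0.06  ] [0.3664 0.2086 0.046 ] [0.3369 0.2093 0.    ]
bar_mouth 0.77 187.3 244.2 [0.506  0.2413 0.2218] [0.4378 0.2905 0.06  ] [0.4319 0.2947 0.046 ] [0.4125 0.3087 0.    ]
bar_mouth 0.63 255.6 38.6 [0.6102 0.199  0.0606] [0.6104 0.199  0.06  ] [0.613  0.1988 0.046 ] [0.6217 0.1979 0.    ]
rest 0.59 258.8 126.0 [0.5402 0.206  0.06  ] [0.5402 0.206  0.06  ] [0.5394 0.2061 0.046 ] [0.5367 0.2063 0.    ]
```

View pics/w1.png

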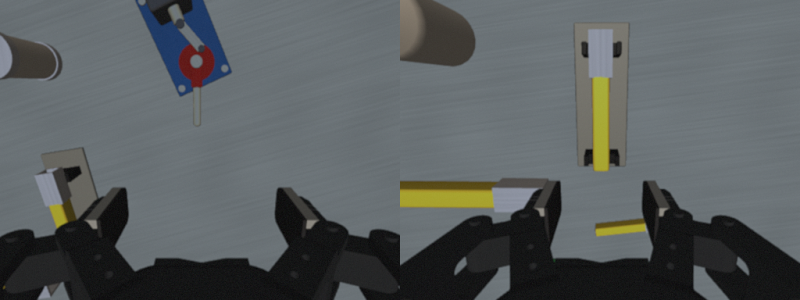

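The left half shows the lever stub tip at full-image (252,160) with its red hub at (250,80). The right half shows the middle bar in the grey rest's black saddles, with its grip at (256,160) and mouth at (256,40). Next I fit the axes from these saved images.

```bash
python3 - <<'E'
from h import *
np.set_printoptions(suppress=True,precision=4)
def fit(P,lab):
    m=np.median(P,0);q=P[:,:2];c=q.mean(0);e=np.linalg.svd(q-c)[2][0] if len(q)<3000 else np.linalg.svd(q[::5]-c)[2][0]
    e*=np.sign(e[0]);t=(q-c)@e
    print(lab,len(q),"c",c,"yaw",np.degrees(np.arctan2(e[1],e[0])).round(2),"ends",c+e*t.min(),c+e*t.max(),"z",np.percentile(P[:,2],[2,50,98]))
w=dict(np.load("bar.npz"));v,u=np.nonzero(w["range_z"]>0);P=pts(w,u,v);c=w["color"][v,u].astype(int)
box=(abs(P[:,0]-.54)<.13)&(abs(P[:,1]-.21)<.05)&(v<235)
fit(P[box&(P[:,2]>.052)&(P[:,2]<.066)],"bar top")
Y=box&(P[:,2]>.052)&(P[:,2]<.066)
fit(P[Y&(c[:,0]-c[:,2]>60)],"grip top"); fit(P[Y&(c[:,0]-c[:,2]<40)],"sleeve top")
R=P[box&(P[:,2]>.003)&(P[:,2]<.01)];print("rest",cv2.minAreaRect((R[:,:2]*1000).astype(np.float32)))
w=dict(np.load("lever.npz"));v,u=np.nonzero(w["range_z"]>0);P=pts(w,u,v);c=w["color"][v,u].astype(int)
near=(np.hypot(P[:,0]-.688,P[:,1]+.05)<.1)
red=near&(c[:,0]-c[:,1]>60)&(P[:,2]>.04);print("red",P[red].min(0),P[red].max(0),np.median(P[red],0))
st=near&(P[:,2]>.05)&(P[:,2]<.075)&(P[:,0]<.66)
fit(P[st],"stub")
v2,u2=v[st],u[st];print("px",u2.min(),u2.max(),v2.min(),v2.max())
B=P[(c[:,2]-c[:,0]>40)&(P[:,2]>.003)&(P[:,2]<.015)&(abs(P[:,1]+.05)<.12)&(P[:,0]>.6)];print("blue",cv2.minAreaRect((B[:,:2]*1000).astype(np.float32)))
E
```

```text
bar top 4496 c [0.5442 0.2076] yaw -7.55 ends [0.4543 0.2195] [0.6121 0.1986] z [0.0569 0.0589 0.0604]
grip top 2524 c [0.5114 0.2118] yaw -7.51 ends [0.4543 0.2193] [0.5632 0.2049] z [0.0568 0.0589 0.0603]
sleeve top 1935 c [0.5874 0.202 ] yaw -9.93 ends [0.457  0.2248] [0.6122 0.1976] z [0.0572 0.0589 0.0605]
rest ((537.0367431640625, 214.40133666992188), (83.3196029663086, 189.8115692138672), 82.28047180175781)
red [ 0.6612 -0.072   0.0627] [ 0.7107 -0.0301  0.0688] [ 0.6852 -0.0473  0.0652]
stub 468 c [ 0.6379 -0.0351] yaw -17.64 ends [ 0.6139 -0.0275] [ 0.6607 -0.0424] z [0.0609 0.064  0.0659]
px 247 256 112 161
blue ((729.8505249023438, -45.80935287475586), (139.3049774169922, 83.42478942871094), 7.266033172607422)
```

```bash
cat >> h.py <<'E'
PIV=np.array([.688,-.050]); LEV0=163.1   # lever direction (deg) at joint 0
def bar_pose(d,lev_deg,z,yaw_extra=0,lat=0,dz=0.019):
    """TCP pose with bar origin d from pivot along direction lev_deg, lat = sideways (ccw+)"""
    a=np.radians(lev_deg); e=np.array([np.cos(a),np.sin(a)]); n=np.array([-e[1],e[0]])
    p=PIV+d*e+lat*n
    return [p[0],p[1],z-dz],[180,0,lev_deg-180+yaw_extra]
def st(lab=""):
    s=monitor.sense();print(lab,"t%.2f"%s["time"],"p",np.round(s["eef_pos"],4),"rot",np.round(s["ee_rot"],2),"F",np.round(s["contact_force"],1),"M",np.round(s["moment"],2),"g%.4f"%s["gripper_width"]);return s
E
python3 - <<'E'
from h import *
o=[180,0,-7.55]
r.line_to([.5085,.2124,.09],o,.2); r.line_to([.5085,.2124,.027],None,.1); st("down")
effector.gripper_to(.0); st("closed")
r.line_to([.5085,.2124,.032],None,.05); st("lift5")
r.line_to([.5085,.2124,.11],None,.15); st("lift")
p,q=bar_pose(.215,LEV0,.13); r.move_pose(p,q); r.sleep(.3); st("pre")
w=imaging.get_image("wrist");np.savez("held.npz",**w);save("held.png",w,None,1.2)
for qn in("bar_mouth","bar","lever_tip"):
  for d in models.mark_of("wrist",qn)[:2]:
    u,v=d["xy"][0]*512,d["xy"][1]*384;print(qn,round(d["conf"],2),u,v,pts(w,u,v).round(4),at_z(w,u,v,.13).round(4),at_z(w,u,v,.06).round(4))
E
```

```text
down t7.10 p [0.509  0.2126 0.0276] rot [-1.7996e+02 -7.0000e-02 -7.5500e+00] F [0.4 0.3 0.8] M [ 0.03 -0.02  0.06] g0.0501
closed t7.47 p [0.509  0.2127 0.0278] rot [-1.7995e+02 -8.0000e-02 -7.5500e+00] F [0.3 0.7 5. ] M [0.   0.05 0.02] g0.0191
lift5 t7.72 p [0.5083 0.2123 0.032 ] rot [ 1.7999e+02  1.0000e-02 -7.5500e+00] F [-0.4  0.1 -1.3] M [-0.01  0.03 -0.01] g0.0193
lift t8.39 p [0.5078 0.2121 0.1092] rot [ 1.7995e+02  8.0000e-02 -7.5500e+00] F [ 0.4  0.5 -1.8] M [-0.05  0.04 -0.04] g0.0195
pre t9.52 p [0.4825 0.0135 0.1109] rot [-179.99    0.    -16.8 ] F [ 0.7 -0.1 -1.8] M [-0.02  0.04 -0.03] g0.0194
bar 0.95 258.0992 268.6848 [0.4879 0.0112 0.1425] [0.4813 0.0132 0.13  ] [0.4443 0.0244 0.06  ]
```

View pics/held.png

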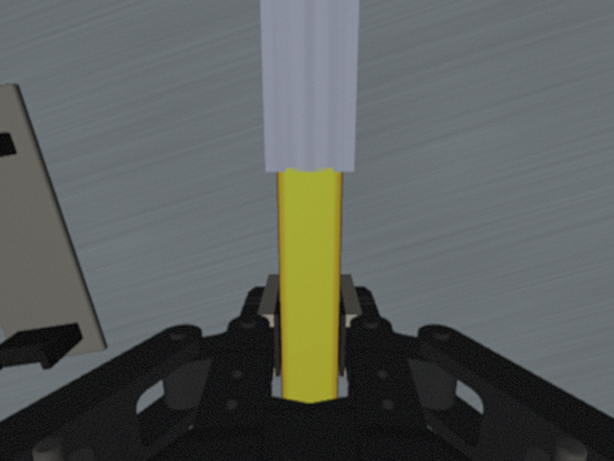

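The bar is gripped squarely: the grip spans columns 232–285 and the sleeve starts at row 142. The mouth is out of view above. I check the bar's tilt and offset from the depth image, then start the insertion.

```bash
python3 - <<'E'
from h import *
w=dict(np.load("held.npz"));v,u=np.nonzero((w["range_z"]>0));k=(v<215)&(u>200)&(u<320);v,u=v[k],u[k];P=pts(w,u,v);c=w["color"][v,u].astype(int)
k=(P[:,2]>.13)&(P[:,2]<.16);P=P[k];c=c[k]
a=np.radians(-16.9);e=np.array([np.cos(a),np.sin(a)]);n=np.array([-e[1],e[0]])
s=P[:,:2]-[.4825,.0135];x=s@e;y=s@n
print("pitch fit z=",np.polyfit(x,P[:,2],1))
for lo in np.arange(.02,.11,.015):
    m=(x>lo)&(x<lo+.015)&(P[:,2]>np.polyval(np.polyfit(x,P[:,2],1),x)-.003)
    if m.sum()>20: print(lo.round(3),m.sum(),"y",np.percentile(y[m],[1,99]).round(4),"mid",(y[m].min()+y[m].max())/2,"z",np.median(P[m,2]).round(4))
yel=c[:,0]-c[:,2]>60;print("yellow end x",np.percentile(x[yel],99.5),"sleeve start",np.percentile(x[~yel],2))
E
```

```text
pitch fit z= [0.00194886 0.14181558]
0.02 913 y [-0.01    0.0093] mid -0.000401769970959193 z 0.1419
0.035 2149 y [-0.0101  0.0093] mid -0.0003703136260242608 z 0.1419
0.05 2904 y [-0.013   0.0123] mid -0.00037200357215821673 z 0.142
0.065 3601 y [-0.0131  0.0124] mid -0.0003525744423077395 z 0.142
0.08 4001 y [-0.0131  0.0124] mid -0.0003090517892805787 z 0.142
0.095 1375 y [-0.0131  0.0123] mid -0.00035634674474180426 z 0.1419
yellow end x 0.055134045110433634 sleeve start 0.05554019098316104
```

```bash
cat >> h.py <<'E'
def feel(F0,lev_deg):
    s=monitor.sense();F=s["contact_force"]-F0;a=np.radians(lev_deg);e=np.array([np.cos(a),np.sin(a)])
    return s,F[:2]@e,F[:2]@[-e[1],e[0]],F[2]   # outward, ccw, up
E
python3 - <<'E'
from h import *
DZ=.0182
p,q=bar_pose(.205,LEV0,.06,dz=DZ); r.line_to(p,q,.15); r.sleep(.3)
s=st("low");F0=s["contact_force"];M0=s["moment"]
for d in list(np.arange(.195,.150,-.006))+list(np.arange(.149,.132,-.0015)):
    p,q=bar_pose(d,LEV0,.06,dz=DZ); r.line_to(p,q,.05)
    s,fo,fl,fz=feel(F0,LEV0)
    print("%.4f"%d,"t%.2f"%s["time"],"out %.1f lat %.1f up %.1f"%(fo,fl,fz),"M",(s["moment"]-M0).round(2),"real d %.4f"%np.hypot(*(s["eef_pos"][:2]-PIV)))
    if fo>5 or abs(fl)>4 or abs(fz)>4: print("STOP");break
np.save("F0.npy",np.r_[F0,M0])
r.sleep(.2);st("end")
b=imaging.get_image("scene");save("ins.png",b,(150,150,300,300),4)
E
```

```text
low t10.63 p [0.4922 0.0096 0.0426] rot [-1.7997e+02 -9.0000e-02 -1.6900e+01] F [ 0.4 -0.  -2. ] M [-0.01 -0.    0.01] g0.0193
0.1950 t10.98 out 0.1 lat 0.6 up -0.3 M [ 0.03  0.01 -0.  ] real d 0.1945
0.1890 t11.25 out 0.9 lat 1.7 up 1.0 M [ 0.05  0.1  -0.04] real d 0.1886
0.1830 t11.52 out 0.3 lat -0.6 up 0.3 M [-0.    0.06 -0.05] real d 0.1826
0.1770 t11.78 out 0.3 lat -0.8 up 0.6 M [0.05 0.03 0.  ] real d 0.1765
0.1710 t12.05 out 0.4 lat 1.1 up 0.1 M [-0.02  0.01 -0.03] real d 0.1706
0.1650 t12.32 out 0.9 lat -0.6 up 0.4 M [0.04 0.08 0.  ] real d 0.1646
0.1590 t12.58 out 0.8 lat 0.5 up -0.2 M [-0.05  0.02 -0.04] real d 0.1586
0.1530 t12.85 out 0.6 lat -0.7 up 0.3 M [-0.01  0.05  0.  ] real d 0.1526
0.1490 t13.10 out 0.9 lat -0.1 up 1.1 M [0.01 0.03 0.02] real d 0.1487
0.1475 t13.35 out -0.5 lat -0.1 up 0.4 M [ 0.04  0.03 -0.07] real d 0.1475
0.1460 t13.60 out 0.6 lat -0.1 up 0.5 M [ 0.02  0.01 -0.01] real d 0.1459
0.1445 t13.85 out 0.5 lat 0.0 up 0.8 M [-0.02  0.08  0.02] real d 0.1444
0.1430 t14.10 out 0.3 lat 0.4 up 0.5 M [0.01 0.07 0.02] real d 0.1429
0.1415 t14.35 out 0.7 lat 0.1 up 0.7 M [-0.02  0.06  0.09] real d 0.1414
0.1400 t14.60 out 0.5 lat -0.2 up -0.1 M [0.04 0.01 0.03] real d 0.1399
0.1385 t14.85 out 0.3 lat -0.2 up 0.6 M [ 0.01  0.1  -0.04] real d 0.1384
0.1370 t15.10 out -0.3 lat -0.0 up 1.6 M [0.02 0.04 0.03] real d 0.1369
0.1355 t15.35 out 5.0 lat -0.6 up 2.4 M [ 0.2   0.52 -0.01] real d 0.1365
STOP
end t15.55 p [ 0.5574 -0.0104  0.0416] rot [ 1.7998e+02  1.1000e-01 -1.6900e+01] F [-5.1  2.   0.8] M [0.24 0.68 0.03] g0.0193
```

View pics/ins.png

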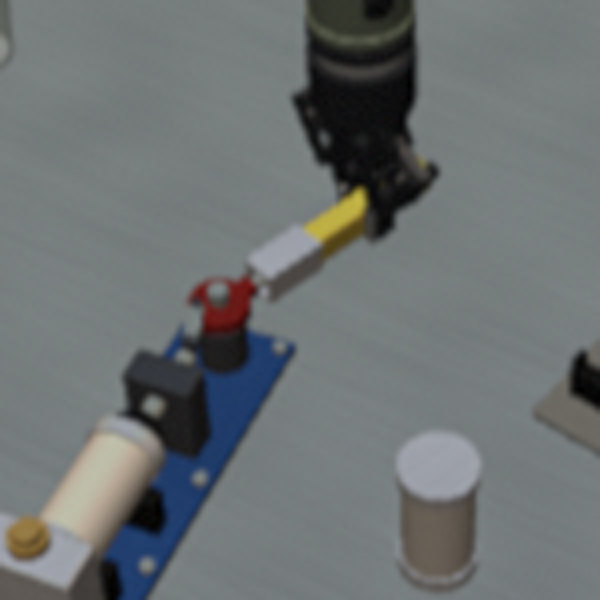

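The picture shows the sleeve over the stub, with its mouth just short of the red blade. Contact was at a commanded distance of 0.136 with 5 N axial, so the bar is home. Next I swing the lever by feel, keeping the grip moment low.

```bash
cat > swing.py <<'E'
from h import *
import h,json,sys
h.PIV=np.array([.688,-.050])+.0016*np.array([.957,-.291])
L=np.load("F0.npy");F0,M0=L[:3],L[3:]
def swing(th,ex,d,stop,step=2.,flmax=18,until=None,v=.05):
    fls=[]
    while th<stop:
        th+=step
        p,q=bar_pose(d,LEV0+th,.06,yaw_extra=ex,dz=.0182); r.line_to(p,q,v)
        s,fo,fl,fz=feel(F0,LEV0+th); mz=s["moment"][2]-M0[2]
        print("th%.1f ex%.1f d%.4f t%.2f out %.1f ccw %.1f up %.1f Mz %.2f g%.4f"%(th,ex,d,s["time"],fo,fl,fz,mz,s["gripper_width"]))
        fls.append(fl)
        ex=float(np.clip(ex+np.clip(2.5*(mz-.15),-1,1.6),-2,12))
        if fo>4: d+=.0006
        elif fo<-3: d-=.0004
        d=float(np.clip(d,.1355,.1405))
        if abs(fl)>flmax or abs(mz)>1.2 or abs(fo)>14: print("GUARD");break
        if until and until(th,fls): print("UNTIL");break
    json.dump([th,ex,d],open("sw.json","w"))
E
python3 - <<'E'
from swing import *
swing(0,0,.1384,20)
E
```

```text
th2.0 ex0.0 d0.1384 t15.85 out 2.7 ccw -0.9 up 0.7 Mz 0.04 g0.0196
th4.0 ex-0.3 d0.1384 t16.10 out 1.5 ccw -0.9 up 0.4 Mz 0.05 g0.0196
th6.0 ex-0.5 d0.1384 t16.35 out 3.1 ccw -1.8 up 0.1 Mz 0.15 g0.0194
th8.0 ex-0.5 d0.1384 t16.60 out 1.9 ccw -3.5 up -0.2 Mz 0.24 g0.0192
th10.0 ex-0.3 d0.1384 t16.85 out 0.6 ccw -4.8 up -0.2 Mz 0.26 g0.0192
th12.0 ex-0.0 d0.1384 t17.10 out 1.4 ccw -7.1 up -0.5 Mz 0.41 g0.0197
th14.0 ex0.6 d0.1384 t17.35 out 0.2 ccw -6.7 up 0.1 Mz 0.37 g0.0191
th16.0 ex1.2 d0.1384 t17.60 out 0.2 ccw -8.3 up -0.9 Mz 0.40 g0.0192
th18.0 ex1.8 d0.1384 t17.85 out -1.4 ccw -7.9 up -0.4 Mz 0.50 g0.0192
th20.0 ex2.7 d0.1384 t18.10 out -1.7 ccw -8.3 up -0.6 Mz 0.51 g0.0194
```

```bash
python3 - <<'E'
from swing import *
th,ex,d=json.load(open("sw.json"))
swing(th,ex,d-.0005,40)
th,ex,d=json.load(open("sw.json"))
swing(th,ex,d,58,step=1.,until=lambda t,f:t>42 and f[-1]>-1.0)
E
```

```text
th22.0 ex3.6 d0.1379 t18.35 out -2.2 ccw -8.5 up 0.2 Mz 0.54 g0.0188
th24.0 ex4.5 d0.1379 t18.60 out -1.8 ccw -9.0 up 1.1 Mz 0.55 g0.0194
th26.0 ex5.6 d0.1379 t18.85 out -2.6 ccw -8.1 up -0.0 Mz 0.30 g0.0192
th28.0 ex5.9 d0.1379 t19.10 out -2.1 ccw -6.8 up 0.6 Mz 0.14 g0.0190
th30.0 ex5.9 d0.1379 t19.35 out -1.7 ccw -7.6 up 0.3 Mz 0.19 g0.0189
th32.0 ex6.0 d0.1379 t19.60 out -2.6 ccw -7.7 up 1.1 Mz 0.09 g0.0192
th34.0 ex5.9 d0.1379 t19.85 out -3.0 ccw -8.1 up 0.5 Mz 0.23 g0.0189
th36.0 ex6.1 d0.1379 t20.10 out -3.0 ccw -6.0 up 1.2 Mz 0.17 g0.0194
th38.0 ex6.1 d0.1379 t20.35 out -2.5 ccw -6.4 up 1.1 Mz 0.17 g0.0193
th40.0 ex6.2 d0.1379 t20.60 out -2.9 ccw -5.7 up 0.9 Mz 0.16 g0.0194
th41.0 ex6.2 d0.1379 t20.85 out -2.7 ccw -6.2 up 1.4 Mz 0.13 g0.0191
th42.0 ex6.1 d0.1379 t21.10 out -3.0 ccw -5.5 up 0.7 Mz 0.09 g0.0193
th43.0 ex6.0 d0.1379 t21.35 out -2.7 ccw -5.7 up 1.7 Mz 0.20 g0.0191
th44.0 ex6.1 d0.1379 t21.60 out -2.1 ccw -6.0 up 1.9 Mz 0.13 g0.0190
th45.0 ex6.0 d0.1379 t21.85 out -2.0 ccw -5.1 up 1.5 Mz 0.14 g0.0191
th46.0 ex6.0 d0.1379 t22.10 out -1.3 ccw -4.1 up 1.5 Mz 0.19 g0.0192
th47.0 ex6.1 d0.1379 t22.35 out -2.6 ccw -4.1 up -0.2 Mz 0.08 g0.0191
th48.0 ex6.0 d0.1379 t22.60 out -3.0 ccw -3.2 up 0.6 Mz 0.15 g0.0192
th49.0 ex6.0 d0.1375 t22.85 out 0.4 ccw -4.0 up 1.2 Mz 0.18 g0.0191
th50.0 ex6.0 d0.1375 t23.10 out 0.4 ccw -3.2 up 0.4 Mz 0.18 g0.0189
th51.0 ex6.1 d0.1375 t23.35 out 1.4 ccw -2.4 up 1.3 Mz 0.11 g0.0197
th52.0 ex6.0 d0.1375 t23.60 out 2.4 ccw -1.4 up 0.4 Mz 0.05 g0.0189
th53.0 ex5.8 d0.1375 t23.85 out 1.0 ccw -0.5 up -0.3 Mz 0.05 g0.0190
UNTIL
```

```bash
python3 - <<'E'
from swing import *
th,ex,d=json.load(open("sw.json"))
swing(th,ex,d,60,step=.7,until=lambda t,f:f[-1]<-4)
st()
a=imaging.get_image("top");save("sn.png",a,(230,90,310,170),7)
E
```

```text
th53.7 ex5.5 d0.1375 t24.10 out 0.9 ccw 1.2 up -0.1 Mz 0.00 g0.0193
th54.4 ex5.1 d0.1375 t24.35 out 0.9 ccw -0.3 up -0.0 Mz 0.02 g0.0190
th55.1 ex4.8 d0.1375 t24.60 out 1.9 ccw 0.6 up 0.8 Mz -0.05 g0.0193
th55.8 ex4.3 d0.1375 t24.85 out 0.4 ccw -0.7 up 0.7 Mz 0.05 g0.0193
th56.5 ex4.1 d0.1375 t25.10 out -0.6 ccw -5.6 up 1.9 Mz 0.27 g0.0194
UNTIL
 t25.10 p [ 0.583  -0.1373  0.0416] rot [-1.7988e+02  2.0000e-02  4.3680e+01] F [-2.7  4.7 -0.2] M [0.7  0.34 0.28] g0.0194
```

View pics/sn.png

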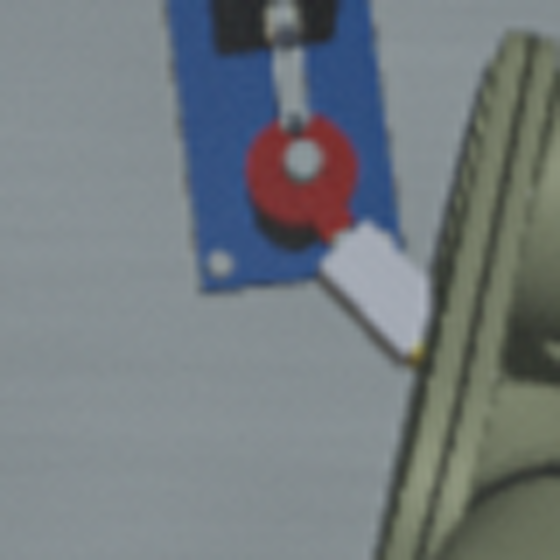

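The picture shows the sleeve on the lever at (375,280), with the plunger link (290,80) in line. Force was near zero from 53.7° to 55.8°, then a light stop contact at 56.5°, so the lever has snapped over. Next I centre the bar on the lever and check how it sits in the pads.

```bash
cat > inhand.py <<'E'
from h import *
def inhand(w,s):
    "bar yaw & lateral offset in the tool frame, from the wrist depth"
    p=s["eef_pos"];a=np.radians(s["ee_rot"][2]);e=np.array([np.cos(a),np.sin(a)]);n=np.array([-e[1],e[0]])
    v,u=np.nonzero(w["range_z"]>0);k=(v<215)&(u>170)&(u<350);P=pts(w,u[k],v[k])
    P=P[abs(P[:,2]-(p[2]+.0312))<.004];x=(P[:,:2]-p[:2])@e;y=(P[:,:2]-p[:2])@n
    k=(abs(y)<.022);x,y=x[k],y[k];c=[];
    for lo in np.arange(.024,.1,.01):
        m=(x>lo)&(x<lo+.01)
        if m.sum()>50:c.append((lo+.005,np.percentile(y[m],[1,99]).mean()))
    f=np.polyfit(*np.array(c).T,1);print("in-hand yaw %.2f deg, lateral at mouth %.4f at origin %.4f"%(np.degrees(np.arctan(f[0])),np.polyval(f,.105),f[1]),"xmax",np.percentile(x,99.5).round(4))
E
python3 - <<'E'
from swing import *; from inhand import *
th,ex,d=json.load(open("sw.json"))
for k in (.25,.5,.75,1):
    t=th+(48.4-th)*k; x=ex*(1-k)
    p,q=bar_pose(d+.0012*k,LEV0+t,.06,yaw_extra=x,dz=.0182); r.line_to(p,q,.04); s,fo,fl,fz=feel(F0,LEV0+t)
    print(t,"out %.1f ccw %.1f up %.1f Mz %.2f"%(fo,fl,fz,s["moment"][2]-M0[2]))
    if fl>2.5: print("BACKING");break
r.sleep(.2);s,fo,fl,fz=feel(F0,LEV0+t);print("out %.1f ccw %.1f up %.1f Mz %.2f"%(fo,fl,fz,s["moment"][2]-M0[2]),s["time"])
w=imaging.get_image("wrist");inhand(w,s);np.savez("ctr.npz",**w);save("ctr.png",w)
E
```

```text
54.47500000000001 out 1.7 ccw -1.8 up 0.9 Mz 0.09
52.45 out 1.7 ccw -0.9 up -0.1 Mz -0.02
50.425000000000004 out 2.9 ccw -0.5 up 0.5 Mz 0.01
48.4 out 1.4 ccw -0.5 up 0.7 Mz -0.02
out 2.1 ccw -1.2 up 0.8 Mz 0.05 26.45
in-hand yaw -0.04 deg, lateral at mouth -0.0009 at origin -0.0008 xmax 0.0988
```

View pics/ctr.png

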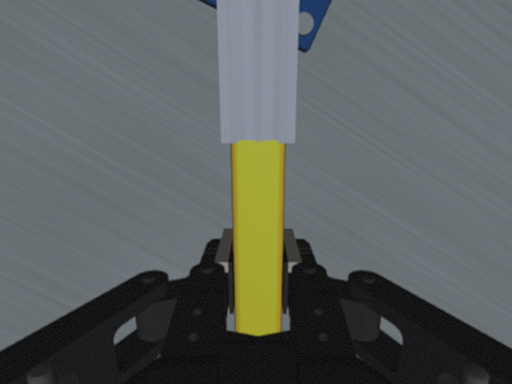

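The bar is still square in the pads (yaw 0°, grip at columns 230–285). Next I draw it off along the lever, watching the side force.

```bash
python3 - <<'E'
from swing import *
th,ex,d=json.load(open("sw.json"));lat=.0005
for dd in list(np.arange(.143,.192,.006))+[.205,.225]:
    p,q=bar_pose(dd,LEV0+48.4,.06,lat=lat,dz=.0182); r.line_to(p,q,.06)
    s,fo,fl,fz=feel(F0,LEV0+48.4);print("%.3f out %.1f ccw %.1f up %.1f Mz %.2f t%.2f"%(dd,fo,fl,fz,s["moment"][2]-M0[2],s["time"]))
    if fl>2: lat+=.001
    if abs(fl)>6 or fo<-8: print("GUARD");break
else:
    p=list(p);p[2]=.15;r.line_to(p,None,.2)
    w=imaging.get_image("wrist");np.savez("off.npz",**w)
    b=imaging.get_image("scene");a=imaging.get_image("top")
    A=lambda i,c:cv2.resize(i["color"][c[1]:c[3],c[0]:c[2],::-1],(400,400),interpolation=cv2.INTER_CUBIC)
    cv2.imwrite("pics/off.png",np.hstack([A(b,(140,190,240,290)),A(a,(230,90,310,170))]))
    for n,i in(("top",a),("scene",b)):
      for dct in models.mark_of(n,"lever_tip")[:1]:
        u,v=dct["xy"][0]*512,dct["xy"][1]*384;g=at_z(i,u,v,.06);e=g[:2]-h.PIV;print(n,dct["conf"],g,"lever joint deg",(np.degrees(np.arctan2(e[1],e[0]))-LEV0)%360,np.hypot(*e))
    st()
E
```

```text
0.143 out 0.9 ccw -0.4 up 0.2 Mz -0.05 t26.75
0.149 out 0.2 ccw 0.2 up 0.2 Mz 0.04 t27.00
0.155 out 0.4 ccw -0.4 up 0.3 Mz 0.02 t27.25
0.161 out 1.0 ccw -0.4 up 0.9 Mz -0.09 t27.50
0.167 out 0.3 ccw -0.3 up 0.7 Mz -0.01 t27.75
0.173 out -1.0 ccw -1.6 up 0.9 Mz -0.00 t28.00
0.179 out 0.5 ccw -0.7 up 0.3 Mz -0.05 t28.25
0.185 out 0.6 ccw 0.2 up 0.3 Mz -0.01 t28.50
0.191 out 1.0 ccw -0.2 up 0.3 Mz 0.01 t28.75
0.205 out -0.0 ccw 0.5 up 0.3 Mz 0.02 t29.13
0.225 out -0.6 ccw 0.8 up 0.3 Mz 0.00 t29.62
top 0.52 [ 0.6227154  -0.09761679  0.06      ] lever joint deg 52.110207708627286 0.08177766480419126
scene 0.58 [ 0.61488344 -0.09271983  0.06      ] lever joint deg 46.41195317572033 0.08577708928494329
 t30.56 p [ 0.4973 -0.1682  0.1487] rot [-1.7988e+02  9.0000e-02  3.1500e+01] F [-0.3  0.4 -1.5] M [ 0.07  0.02 -0.04] g0.0193
```

View pics/off.png

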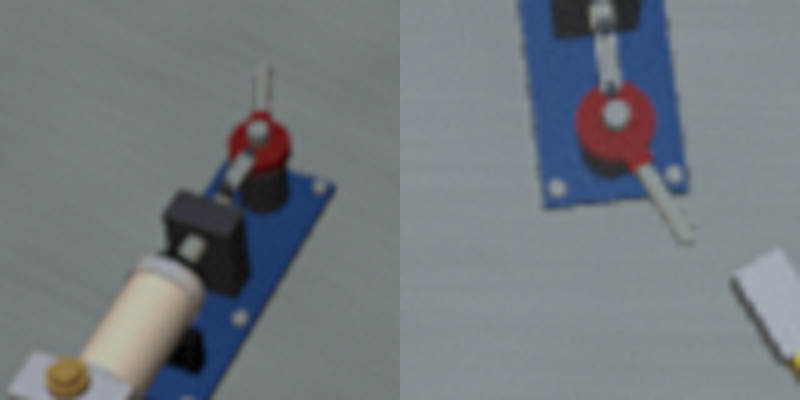

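The left (scene) crop shows the stub free and the right (top) crop shows the lever on the closed side, its tip at (688,238), with the toggle in line. It is locked and the bar is clear. Next I lay the bar back.

```bash
python3 - <<'E'
from inhand import *
s=monitor.sense();w=dict(np.load("off.npz"));inhand(w,s)
def border(f,p,yaw):
    w=dict(np.load(f));v,u=np.nonzero(w["range_z"]>0);k=(v<215)&(u>235)&(u<280);v,u=v[k],u[k];P=pts(w,u,v);c=w["color"][v,u].astype(int);y=(c[:,0]-c[:,2]>60)
    a=np.radians(yaw);return np.percentile((P[y][:,:2]-p)@[np.cos(a),np.sin(a)],99)
b0=border("held.npz",[.4825,.0135],-16.8);b1=border("off.npz",s["eef_pos"][:2],31.5);print("border",b0,b1)
sl=b1-b0; sl=float(np.clip(sl,-.006,.006)) if abs(sl)>.001 else 0.
a=np.radians(-7.55);X,Y=.5085-sl*np.cos(a),.2124-sl*np.sin(a);o=[180,0,-7.55]
r.move_pose([X,Y,.12],o); r.line_to([X,Y,.045],None,.12); r.sleep(.2);F0=st("above")["contact_force"]
for z in (.036,.032,.030,.0288,.0278,.027,.0262,.0254):
    r.line_to([X,Y,z],None,.04);s=monitor.sense();F=s["contact_force"]-F0;print(z,s["eef_pos"].round(4),F.round(1))
    if F[2]>2.5 or np.hypot(*F[:2])>4:break
r.sleep(.1);w=imaging.get_image("wrist");save("pl.png",w);st("placed")
E
```

```text
in-hand yaw -0.07 deg, lateral at mouth -0.0008 at origin -0.0007 xmax 0.0989
border 0.05489828359901967 0.05475132142772525
above t32.96 p [0.5091 0.2126 0.0459] rot [-1.7995e+02 -9.0000e-02 -7.5500e+00] F [ 0.1  0.8 -2.3] M [0.01 0.02 0.03] g0.0193
0.036 [0.5082 0.2123 0.0356] [-0.2 -0.5  1.3]
0.032 [0.5083 0.2124 0.0317] [-0.1 -0.4  0.6]
0.03 [0.5084 0.2124 0.0299] [0.2 0.5 0.9]
0.0288 [0.5085 0.2124 0.0288] [-0.4 -0.9  0.5]
0.0278 [0.5087 0.2125 0.0279] [-0.1 -0.7  1. ]
0.027 [0.5087 0.2125 0.0278] [-1.7 -1.   7.9]
placed t34.73 p [0.5087 0.2125 0.0278] rot [-1.7998e+02 -4.0000e-02 -7.5500e+00] F [-1.2  0.2  4.8] M [-0.06  0.15 -0.01] g0.0193
```

View pics/pl.png

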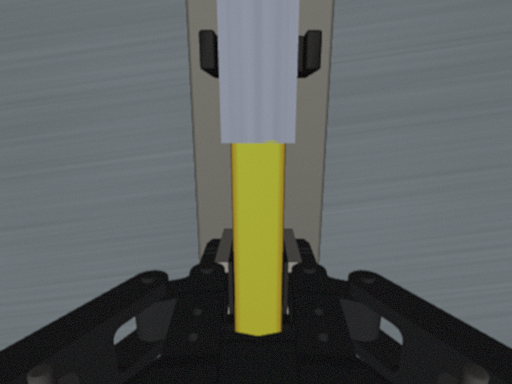

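The bar sits between the saddle lips at (208,52) and (313,52), resting on the floors. I release, retreat and check.

```bash
python3 - <<'E'
from h import *
effector.gripper_to(.05); st("open")
r.line_to([.5085,.2124,.09],None,.1); r.line_to([.47,.217,.2],None,.2); r.sleep(.4); st("up")
w=imaging.get_image("wrist");a=imaging.get_image("top")
cv2.imwrite("pics/fin.png",np.hstack([w["color"],a["color"][20:230,80:360].repeat(1,0) if 0 else cv2.resize(a["color"][20:230,80:360],(512,384))])[:,:,::-1][:, :, :].copy())
i=cv2.imread("pics/fin.png");cv2.imwrite("pics/fin.png",cv2.resize(i,(800,300)))
v,u=np.nonzero(w["range_z"]>0);P=pts(w,u,v)
k=(abs(P[:,0]-.54)<.13)&(abs(P[:,1]-.21)<.05)&(v<235)&(P[:,2]>.052)&(P[:,2]<.066);P=P[k]
q=P[:,:2];c=q.mean(0);e=np.linalg.svd(q-c,full_matrices=False)[2][0];e*=np.sign(e[0]);t=(q-c)@e
print("yaw",np.degrees(np.arctan2(e[1],e[0])),"ends",c+e*t.min(),c+e*t.max(),"z",np.percentile(P[:,2],[2,50,98]))
E
```

```text
open t35.13 p [0.5085 0.2124 0.0269] rot [ 1.80e+02  1.00e-02 -7.55e+00] F [0.4 0.3 0.4] M [-0.01  0.01  0.02] g0.0497
up t37.05 p [0.47   0.2169 0.1994] rot [ 1.7997e+02  5.0000e-02 -7.5600e+00] F [ 0.8  0.7 -0.2] M [-0.05 -0.06 -0.01] g0.0500
yaw -7.645102118518885 ends [0.45289025 0.21963868] [0.61172792 0.19831794] z [0.05669188 0.05888554 0.06034137]
```

View pics/fin.png

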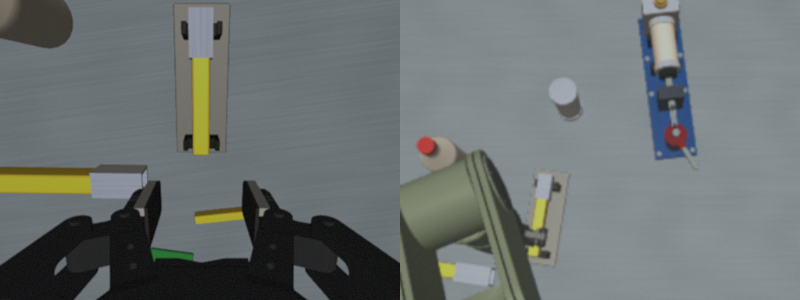

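The bar lies in both saddles at (201,80), as it did before. The lever is on the closed side, tip at (695,167), and the bottle and spare cartridge are standing. I hand it in.

```bash
python3 -c "
from h import *
print(sign_off())"
```

```text
the job is handed in; nothing more can be done
None
```

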